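# Load the specimen carrier and latch its gate

### The job

Stand every loose specimen mount upright in the carrier, each centred on a white disc of its own, filling the row by the back wall completely before using the row by the gate. Then shut the gate, lifting its latch bar over the striker by the red thumb tab and letting it drop fully into the catch. Leave the jar, the loupe and the dropper bottle where they stand.

Things in the scene. Friction and masses are not known exactly. Their poses are not given: they have to be found in the camera images.
- carrier: Fixed specimen carrier: grey floor plate 186 x 244 x 8 mm with a back wall (top 32 mm above the bench), low side rails (top 15 mm) and a gate. Origin on the bench under the middle of the loading area; x axis from the gate to the back wall, y along the gate from latch end to hinge end. Inside: x = -0.074 (shut gate) to 0.070 (back wall), y = -0.100 to 0.100; floor 8 mm above the bench.
- catch_notch (a point): Bottom of the notch of the fixed steel U-shaped catch outside the carrier's latch end, 22 mm above the bench, at carrier (x, y) = (-0.0885, -0.115). Catch 22 mm wide along carrier y. Notch 13 mm wide along x; on its inner side a stop 8 mm thick, top 50 mm above the bench; on its outer (carrier -x) side the striker, 7 mm thick, top 42 mm above the bench.
- spot_back1 (a point): Centre of a white disc 44 mm across with a blue rim, printed on the carrier's floor (flat, no recess), at the floor's surface: back row (by the back wall, carrier x = 0.025), hinge end (carrier y = 0.056). Neighbours are 56 mm apart.
- spot_back2 (a point): Centre of a white disc 44 mm across with a blue rim, printed on the carrier's floor (flat, no recess), at the floor's surface: back row (by the back wall, carrier x = 0.025), middle (carrier y = 0). Neighbours are 56 mm apart.
- spot_back3 (a point): Centre of a white disc 44 mm across with a blue rim, printed on the carrier's floor (flat, no recess), at the floor's surface: back row (by the back wall, carrier x = 0.025), latch end (carrier y = -0.056). Neighbours are 56 mm apart.
- spot_front1 (a point): Centre of a white disc 44 mm across with a blue rim, printed on the carrier's floor (flat, no recess), at the floor's surface: front row (by the gate, carrier x = -0.031), hinge end (carrier y = 0.056). Neighbours are 56 mm apart.
- spot_front2 (a point): Centre of a white disc 44 mm across with a blue rim, printed on the carrier's floor (flat, no recess), at the floor's surface: front row (by the gate, carrier x = -0.031), middle (carrier y = 0). Neighbours are 56 mm apart.
- spot_front3 (a point): Centre of a white disc 44 mm across with a blue rim, printed on the carrier's floor (flat, no recess), at the floor's surface: front row (by the gate, carrier x = -0.031), latch end (carrier y = -0.056). Neighbours are 56 mm apart.
- mount_1: Loose metallographic specimen mount, a green upright disc 30 mm across and 18 mm tall, 15 to 31 g. Origin at the centre of its underside, z axis up along its axis. May be absent.
- mount_2: Loose metallographic specimen mount, a milky white upright disc 32 mm across and 20 mm tall, 15 to 31 g. Origin at the centre of its underside, z axis up along its axis. May be absent.
- mount_3: Loose metallographic specimen mount, a green upright disc 30 mm across and 22 mm tall, 15 to 31 g. Origin at the centre of its underside, z axis up along its axis. May be absent.
- mount_4: Loose metallographic specimen mount, a green upright disc 30 mm across and 18 mm tall, 15 to 31 g. Origin at the centre of its underside, z axis up along its axis. May be absent.
- mount_5: Loose metallographic specimen mount, a milky white upright disc 32 mm across and 20 mm tall, 15 to 31 g. Origin at the centre of its underside, z axis up along its axis. May be absent.
- mount_6: Loose metallographic specimen mount, a green upright disc 30 mm across and 22 mm tall, 15 to 31 g. Origin at the centre of its underside, z axis up along its axis. May be absent.
- gate (a joint): Vertical hinge of the gate, rad: 0 = shut, grows as the gate's free end swings outwards (to the carrier's -x side), up to 1.9. Light friction (about 0.04 N m) holds it wherever it is left. The gate is an aluminium panel 200 mm long from the hinge axis, 8 mm thick, bottom edge 12 mm and top edge 44 mm above the bench.
- gate_hinge (a point): Point on the gate's vertical hinge axis, 44 mm above the bench, at carrier (x, y) = (-0.078, 0.104). The gate's mid-plane passes through the axis; shut, the gate points from here to carrier -y.
- latch_bar (a joint): Pivot of the latch bar on the gate's outer face, horizontal axis square to the gate, rad: 0 = level (on its stop, or down in the catch), grows as the free end is lifted, up to 0.5. Falls back by its own weight. Level, it strikes the outside of the striker as the gate nears shut; above about 0.16 it clears it. Steel, 8 mm thick, 14 mm high, free end 118 mm from the pivot, 28 mm past the gate's end.
- bar_pivot (a point): Pivot point of the latch bar, 34 mm above the bench, in the bar's mid-plane, which lies 10 mm outside the gate's mid-plane; 110 mm along the gate from the hinge axis.
- thumb_tab (a point): Red upright thumb tab on the latch bar, a plate 8 mm thick (square to the gate), 24 mm wide (along the gate). Point in its middle at the height to pinch it across its thickness from above: 78 mm from the pivot towards the free end and 40 mm higher (74 mm above the bench when level). The tab's top is 13 mm above this point; the gate's top edge is 30 mm below this point.
- microscope (a point): Origin on the bench under the fixed stereo microscope that stands left of the work. Its base plate spans about 190 mm either way; the head, eyepieces and camera tube reach 0.48 m above the bench and the pole behind them (about 0.17 m beyond this point) 0.43 m: pass higher, or round it.
- powder_jar: Bystander: white jar 46 mm across, 62 mm tall; origin at the centre of its underside. Not to be disturbed.
- loupe: Bystander: black standing loupe 42 mm across, 43 mm tall; origin at the centre of its underside. Not to be disturbed.
- dropper_bottle: Bystander: white dropper bottle with a blue cap, 52 mm across, 150 mm tall; origin at the centre of its underside. Not to be disturbed.

How it is judged:
By the outcome, as a careful person would: the job done as asked, in the order asked, and still so for the second after the job is handed in, with the robot touching nothing.
Of mount_1, mount_2, mount_3, mount_4, mount_5, mount_6 only 4 to 6 are there at a start; the rules pass over those that are not, and their reading is None.
At some moment in a run one of mount_1, mount_2, mount_3, mount_4, mount_5, mount_6 may be knocked a few centimetres aside while the robot is not near it.
It also fails if it takes over 210 s, if anything falls off the work surface, if the arm or the gripper's body presses on something with over 40 N, if the wrist force passes 120 N, or if a joint passes its speed limit or range.

### The arm

A 7-joint arm with a two-finger parallel gripper is mounted at the origin on the work surface; the furniture and walls round the work are solid. World frame = base frame: x ahead of the robot, y to its left, z up, the work surface at z = 0. Lengths are in m, angles in rad, forces in N, time in s.
With the tool pointing down it reaches from about 0.425 to 0.925 m from the base axis. Payload 6.8 kg.
Tool frame: the origin (TCP) lies between the finger pads; the fingertips stand 22 mm ahead of it and the grasp point (between the pads) lies 3 mm ahead of it; z points along the fingers, y is the direction in which the jaws open and shut (so a half turn about z gives the same grasp; the last joint's range is limited). The gripper opens to 85 mm and grips with 20 to 120 N. Pads are 22 mm wide; open, the fingers measure 114 mm over their backs; the gripper's body (76 mm by 85 mm) begins 54 mm behind the grasp point. The pads swing forward as they close: fully open they stand 13 mm farther back than shut.
Start: joints at [-1.289, 0.477, 0.022, 1.555, -0.011, 1.109, -0.083], TCP at [0.257, 0.624, 0.253] pointing down, gripper open.
Joint ranges: [-2.96, 2.96], [-0.34, 2.1], [-1.41, 1.46], [0.24, 2.44], [-1.37, 4.51], [0.17, 1.92], [-2.96, 2.96]. Speed limits (rad/s): [2.39, 2.39, 3.14, 3.14, 3.14, 3.14, 3.14].

### API

Orientations are given as a unit quaternion [w, x, y, z].
In Python, from station import bot gives the robot as it stands. The module is installed in compiled form; this text tells all that it offers.
- The arm moves only by the tool drive_tool, never from a script. Its argument "series" is one flat list of numbers, 7 for each row, row after row: the opening, from -1 (shut) to 1 (fully open), then the shift along the tool's x, y, z in mm, then the turn, a rotation vector about the tool's x, y, z in rad. In form: [jaw, x, y, z, wx, wy, wz, jaw, x, y, z, wx, wy, wz, ...]. A call has 1 to 12 rows; each row shifts and turns the commanded pose from where the row before left it, along the tool's axes as they then stand; what a row does not reach is not made up. A row lasts 1/8 s, in which the tool goes at most 62.5 mm and 10.7 degrees, less where a joint would pass 70% of its speed; a pose out of reach is approached as far as the arm can. A call with a gripper value outside its range is refused whole. The fingers move at their own pace and stop on an object; "force" is the grip in N (left out, the last holds). Time passes only in rows, so rows that do not move let the fingers close. It gives the time, the measured TCP pose, the force and the opening at its end, in the units of the state.
- bot.get_obs(): the state, without advancing time (a new reading comes with each control period).
- bot.read_camera(name): name is "scene" or "top" or "wrist"; returns a dict with "pixels" (384x512x3 uint8, blue, green, red), "camera_matrix" (3x3 intrinsics, pixels), "rvec" (rotation vector, rad) and "tvec" (3), from world to camera coordinates, as OpenCV has them. Camera axes: x right, y down, z forward; pixel columns grow to the right and rows downward; lengths in m; the calibration is good to about 2 mm. A picture is of the moment at which its call begins. There is no depth.
- bot.hand_in(): hands the job in, once; it reports no verdict.
The state is a dict: "t": time; "q": joint angles; "joint_vel": joint speeds; "joint_torque": joint torques, N m; "eef_pos": TCP position; "tool_rot": TCP orientation; "contact_force": force on the tool from outside, world axes, zero at the start; "torque": the same for the moment, N m; "gripper_width": opening from 0.0 (shut) to 1.0 (fully open).
Only numpy, scipy, OpenCV 4.12 (cv2) and the standard library are available. Lean on these libraries where they do the work, as an engineer would, in place of code of your own. Each camera call takes 0.05 s, during which the arm holds its last target. There are 200 camera calls.

## Working session

There is one attempt and no reset: what is moved stays moved. The work goes in short steps, Python scripts to look and compute and a tool call to move; the robot and the scene stay as the last step left them, time stands still between calls to the robot, and variables do not carry over. Pictures are saved under pics/ and viewed, about 12 in all and at most 16, crops included, and the job is handed in when it is done.

Besides the shell and the picture viewer there is one more tool, called after ">>>" by a JSON object that holds its "op" and its "data". drive_tool: Moves the arm, as the interface text tells. Its arguments: {"type":"object","properties":{"series":{"type":"array"},"force":{"type":"number"}},"required":["series"]}

```bash
mkdir -p pics; cat > h.py <<'E'
import numpy as np, cv2
from station import bot
def cam(n):
    c=bot.read_camera(n); c['R']=cv2.Rodrigues(np.array(c['rvec'],float))[0]; c['K']=np.array(c['camera_matrix']); c['t']=np.array(c['tvec'],float).ravel(); return c
def proj(c,P): 
    return cv2.projectPoints(np.array(P,float).reshape(-1,3),np.array(c['rvec'],float),c['t'],c['K'],None)[0].reshape(-1,2)
def back(c,uv,z):
    d=c['R'].T@np.linalg.solve(c['K'],[uv[0],uv[1],1.]); o=-c['R'].T@c['t']; return o+d*(z-o[2])/d[2]
E
python3 - <<'E'
from h import *
for n in ['top','scene']:
    c=cam(n); cv2.imwrite(f'pics/{n}0.png',cv2.resize(c['pixels'],(800,600),interpolation=cv2.INTER_CUBIC)); print(n,-c['R'].T@c['t'],c['R'][2])
o=bot.get_obs(); print({k:np.round(v,3) for k,v in o.items()})
E
```

```text
top [ 0.35712421 -0.13690626  1.1749752 ] [ 0.13185111 -0.00584535 -0.9912523 ]
scene [0.35095051 0.57699506 0.86857764] [ 0.12338288 -0.6626453  -0.73870012]
{'t': np.float64(0.1), 'q': array([-1.289,  0.478,  0.022,  1.556, -0.011,  1.109, -0.083]), 'joint_vel': array([-0.001, -0.001,  0.001, -0.001, -0.001, -0.   ,  0.001]), 'joint_torque': array([ 4.0000e-03, -5.9776e+01,  1.6130e+00, -2.8195e+01,  1.3000e-02,
        5.0000e-03,  0.0000e+00]), 'eef_pos': array([0.256, 0.624, 0.252]), 'tool_rot': array([-0.   ,  0.194,  0.981, -0.001]), 'contact_force': array([ 0.188,  0.687, -0.29 ]), 'torque': array([-0.03 , -0.032,  0.017]), 'gripper_width': np.float64(0.999)}
```

View pics/top0.png

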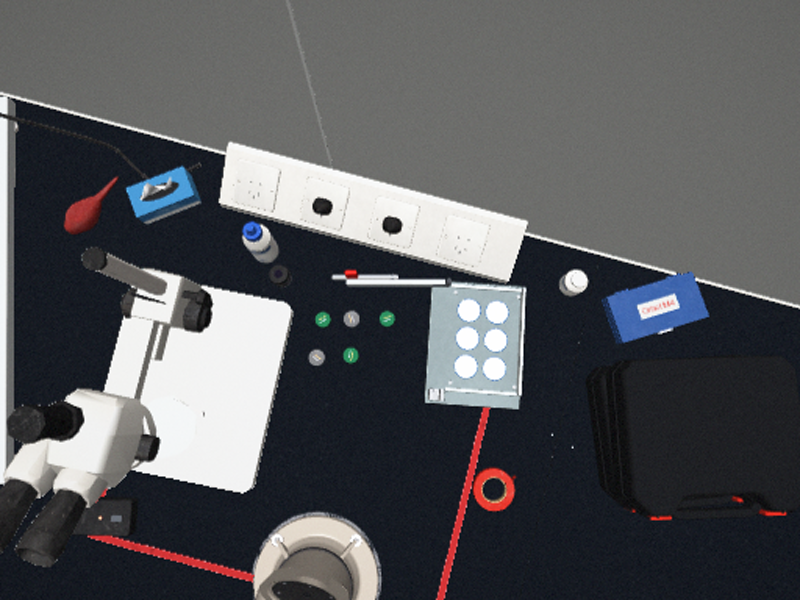

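View pics/scene0.png

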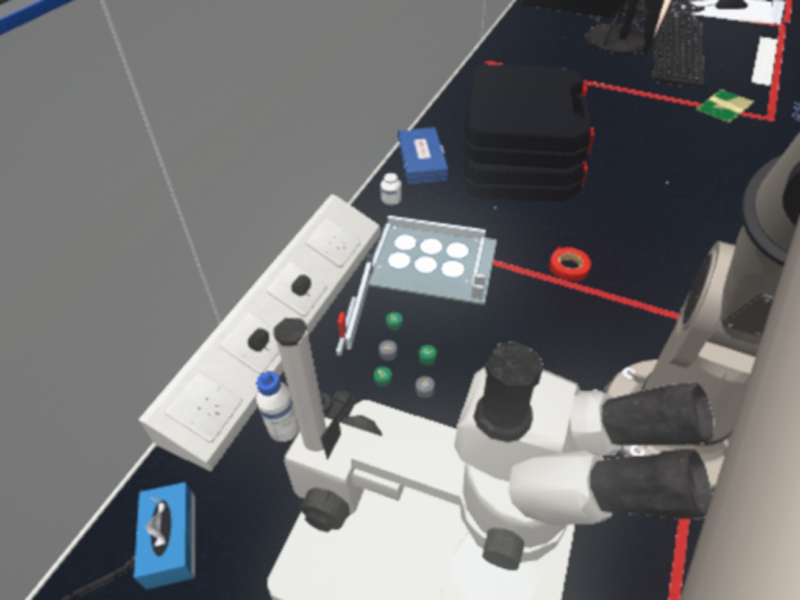

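```bash
cat >> h.py <<'E'
def blobs(c,lo,hi,amin=15):
    m=cv2.inRange(cv2.cvtColor(c['pixels'],cv2.COLOR_BGR2HSV),lo,hi); n,l,s,ce=cv2.connectedComponentsWithStats(m)
    return [(ce[i],s[i,4]) for i in range(1,n) if s[i,4]>=amin]
E
python3 - <<'E'
from h import *
c=cam('top'); f=lambda u,v:np.array([u*.64+0-.18,v*.64-.18])
print('origin px',proj(c,[[0,0,0],[0.257,.624,.25]])/.64)
for nm,p,z in [('g1',(323,319),.018),('w2',(352,318),.02),('g3',(387,319),.018),('w4',(317,357),.02),('g5',(350,355),.02),
 ('d_bl',(469,310),.008),('d_br',(497,312),.008),('d_ml',(467,338),.008),('d_mr',(495,340),.008),('d_ll',(466,367),.008),('d_lr',(493,369),.008),('tab',(351,273),.087),('loupe',(279,273),.043),('bot',(253,231),.15),('jar',(573,281),.062),('gatefree',(347,283),.044),('hinge',(450,283),.044),('barend',(333,277),.041),('mic',(200,400),.02),('catch',(435,395),.05),('boxcorner',(512,278),.0)]:
    print(nm,np.round(back(c,f(*p),z),4))
print('green');[print(np.round(ce,1),a,np.round(back(c,ce,.019),4)) for ce,a in blobs(c,(40,80,40),(85,255,255))]
print('disc');[print(np.round(ce,1),a,np.round(back(c,ce,.008),4)) for ce,a in blobs(c,(0,0,225),(180,40,255),60) if 280<ce[0]<340 and ce[1]<260]
E
```

```text
origin px [[ 316.98869283  578.26105613]
 [-109.05357897  451.81059025]]
g1 [ 0.4926 -0.0022  0.018 ]
w2 [ 0.4947 -0.0595  0.02  ]
g3 [ 0.4934 -0.1285  0.018 ]
w4 [0.4176 0.0076 0.02  ]
g5 [ 0.4219 -0.0567  0.02  ]
d_bl [ 0.5138 -0.2921  0.008 ]
d_br [ 0.5101 -0.348   0.008 ]
d_ml [ 0.4577 -0.2875  0.008 ]
d_mr [ 0.454  -0.3431  0.008 ]
d_ll [ 0.4003 -0.2849  0.008 ]
d_lr [ 0.3967 -0.3381  0.008 ]
tab [ 0.5717 -0.0609  0.087 ]
loupe [0.5794 0.0825 0.043 ]
bot [0.6342 0.1104 0.15  ]
jar [ 0.564  -0.4853  0.062 ]
gatefree [ 0.5604 -0.0504  0.044 ]
hinge [ 0.5617 -0.2508  0.044 ]
barend [ 0.5726 -0.0226  0.041 ]
mic [0.3333 0.2316 0.02  ]
catch [ 0.3457 -0.2204  0.05  ]
boxcorner [ 0.5808 -0.3811  0.    ]
green
[206.1 204. ] 82 [ 0.4926 -0.0009  0.019 ]
[247.4 203.3] 83 [ 0.4955 -0.1281  0.019 ]
[224.  226.9] 88 [ 0.4224 -0.0572  0.019 ]
disc
[309.9 183.5] 73 [ 0.5604 -0.3236  0.008 ]
[333.7 220.2] 98 [ 0.4456 -0.3958  0.008 ]
[299.7 198.1] 153 [ 0.5142 -0.2912  0.008 ]
[317.7 199.4] 154 [ 0.5104 -0.3473  0.008 ]
[298.7 215.9] 158 [ 0.4584 -0.2875  0.008 ]
[316.7 217.2] 159 [ 0.4546 -0.3432  0.008 ]
[297.6 234. ] 165 [ 0.4024 -0.2836  0.008 ]
[315.9 235.4] 159 [ 0.3985 -0.3399  0.008 ]
[307.4 250.1] 86 [ 0.3534 -0.313   0.008 ]
```

```bash
cat >> h.py <<'E'
W=np.array([[.5142,-.2912],[.5104,-.3473],[.4584,-.2875],[.4546,-.3432],[.4024,-.2836],[.3985,-.3399]])
L=np.array([[-.031,.056],[.025,.056],[-.031,0],[.025,0],[-.031,-.056],[.025,-.056]])
a=L-L.mean(0); b=W-W.mean(0); th=np.arctan2((a[:,0]*b[:,1]-a[:,1]*b[:,0]).sum(),(a*b).sum())
Rc=np.array([[np.cos(th),-np.sin(th)],[np.sin(th),np.cos(th)]]); tc=W.mean(0)-Rc@L.mean(0)
def car(x,y): return Rc@[x,y]+tc
from scipy.spatial.transform import Rotation as RR
def rot(o): q=o['tool_rot']; return RR.from_quat([q[1],q[2],q[3],q[0]])
def go(xyz,phi=None):
    o=bot.get_obs(); r=rot(o); y=r.as_matrix()[:,1]; p=np.arctan2(y[1],y[0])
    print('pos',np.round(o['eef_pos'],4),'phi',round(p,3),'q',np.round(o['q'],2),'F',np.round(o['contact_force'],1),'w',round(float(o['gripper_width']),3),'t',round(float(o['t']),1))
    print('shift mm',np.round(r.inv().apply(np.array(xyz)-o['eef_pos'])*1000,1), 'tilt fix+yaw rotvec', np.round((r.inv()*RR.from_matrix(np.array([[np.sin(phi),np.cos(phi),0],[-np.cos(phi),np.sin(phi),0],[0,0,-1]]))).as_rotvec(),3) if phi is not None else '')
E
python3 - <<'E'
from h import *
print(th,tc); print(np.round([car(*l)-w for l,w in zip(L,W)],4).tolist())
for n,p in dict(hinge=(-.078,.104),catch=(-.0885,-.115),b1=(.025,.056),b2=(.025,0),b3=(.025,-.056),f1=(-.031,.056),f2=(-.031,0)).items(): print(n,np.round(car(*p),4))
E
```

```text
-1.6381192887883884 [ 0.45621485 -0.3184432 ]
[[-0.0, -0.0001], [0.0, 0.0001], [-0.0001, -0.0], [-0.0001, -0.0002], [0.0, -0.0001], [0.0002, 0.0003]]
hinge [ 0.5652 -0.2476]
catch [ 0.3474 -0.2224]
b1 [ 0.5104 -0.3472]
b2 [ 0.4545 -0.3434]
b3 [ 0.3987 -0.3396]
f1 [ 0.5142 -0.2913]
f2 [ 0.4583 -0.2875]
```

>>> {"op": "drive_tool", "data": {"series": [1, 0, 0, -60, 0, 0, 0, 1, 0, 0, -60, 0, 0, 0, 1, 0, 0, -60, 0, 0, 0, 1, 0, 0, -60, 0, 0, 0, 1, 0, 0, -60, 0, 0, 0, 1, 0, 0, -40, 0, 0, 0, 1, 0, 0, 0, 0, 0, 0]}}

```text
t: 1.02
eef_pos: [0.2567, 0.6247, 0.5969]
tool_rot: [0.0, 0.194, 0.981, 0.003]
contact_force: [-0.4, -0.4, -0.7]
gripper_width: 1.001
```

>>> {"op": "drive_tool", "data": {"series": [1, -60, -3, 0, 0, 0, 0.09, 1, -60, -3, 0, 0, 0, 0.09, 1, -60, -3, 0, 0, 0, 0.09, 1, -60, -3, 0, 0, 0, 0.09, 1, -60, -3, 0, 0, 0, 0.09, 1, -60, -3, 0, 0, 0, 0.09, 1, -60, -3, 0, 0, 0, 0.09, 1, -60, -3, 0, 0, 0, 0.09, 1, -60, -3, 0, 0, 0, 0.09, 1, -60, -3, 0, 0, 0, 0.09, 1, -60, -3, 0, 0, 0, 0.09, 1, -60, -3, 0, 0, 0, 0.09]}}

```text
t: 2.52
eef_pos: [0.6646, 0.0701, 0.5912]
tool_rot: [-0.001, 0.672, 0.741, -0.001]
contact_force: [0.8, 1.0, 0.4]
gripper_width: 1.001
```

```bash
python3 - <<'E'
from h import *
go([.494,-.128,.26],-.068)
c=cam('top')
print('green');[print(np.round(ce,1),a,np.round(back(c,ce,.019),4)) for ce,a in blobs(c,(40,80,40),(85,255,255))]
E
```

```text
pos [0.6646 0.0701 0.5912] phi 0.098 q [-0.45  0.4   0.45  0.97 -0.18  1.8   0.02] F [0.8 1.  0.4] w 1.001 t 2.5Traceback (most recent call last):
  File "<stdin>", line 2, in <module>
  File "h.py", line 22, in go
    print('shift mm',np.round(r.inv().apply(np.array(xyz)-o['eef_pos'])*1000,1), 'tilt fix+yaw rotvec', np.round((r.inv()*RR.from_matrix(np.array([[np.sin(phi),np.cos(phi),0],[-np.cos(phi),np.sin(phi),0],[0,0,-1]]))).as_rotvec(),3) if phi is not None else '')
                                                                                                                          ~~~~~~~~~~~~~~^^^^^^^^^^^^^^^^^^^^^^^^^^^^^^^^^^^^^^^^^^^^^^^^^^^^^^^^^^^^^^^^^^^^^^^^^^^^^^^
  File "scipy/spatial/transform/_rotation.pyx", line 1143, in scipy.spatial.transform._rotation.Rotation.from_matrix
ValueError: Non-positive determinant (left-handed or null coordinate frame) in rotation matrix 0: [[-0.06794761  0.99768889  0.        ]
 [-0.99768889 -0.06794761  0.        ]
 [ 0.          0.         -1.        ]].
```

```bash
sed -i 's/\[\[np.sin(phi),np.cos(phi),0\],\[-np.cos(phi),np.sin(phi),0\]/[[-np.sin(phi),np.cos(phi),0],[np.cos(phi),np.sin(phi),0]/' h.py
python3 - <<'E'
from h import *
go([.494,-.128,.26],-.068)
c=cam('top')
print('green');[print(np.round(ce,1),a,np.round(back(c,ce,.019),4)) for ce,a in blobs(c,(40,80,40),(85,255,255))]
E
```

```text
pos [0.6646 0.0701 0.5912] phi 0.098 q [-0.45  0.4   0.45  0.97 -0.18  1.8   0.02] F [0.8 1.  0.4] w 1.001 t 2.5
shift mm [-180.5 -188.1  331.8] tilt fix+yaw rotvec [-0.003  0.     0.166]
green
[206.1 204. ] 82 [ 0.4926 -0.0009  0.019 ]
[247.4 203.3] 81 [ 0.4953 -0.1281  0.019 ]
[224.  226.9] 88 [ 0.4224 -0.0572  0.019 ]
```

>>> {"op": "drive_tool", "data": {"series": [0.3, -22.6, -23.5, 41.5, 0, 0, 0, 0.3, -22.6, -23.5, 41.5, 0, 0, 0, 0.3, -22.6, -23.5, 41.5, 0, 0, 0, 0.3, -22.6, -23.5, 41.5, 0, 0, 0, 0.3, -22.6, -23.5, 41.5, 0, 0, 0, 0.3, -22.6, -23.5, 41.5, 0, 0, 0, 0.3, -22.6, -23.5, 41.5, 0, 0, 0, 0.3, -22.6, -23.5, 41.5, 0, 0, 0, 0.3, 0, 0, 0, 0, 0, 0.166, 0.3, 0, 0, 0, 0, 0, 0, 0.3, 0, 0, 0, 0, 0, 0]}}

```text
t: 3.95
eef_pos: [0.4958, -0.1262, 0.2613]
tool_rot: [0.0, 0.728, 0.685, 0.0]
contact_force: [-0.6, -0.2, -0.0]
gripper_width: 0.65
```

```bash
python3 - <<'E'
from h import *
go([.494,-.128,.1],-.068)
c=cam('wrist'); cv2.imwrite('pics/w1.png',c['pixels']); print(-c['R'].T@c['t'])
G=blobs(c,(40,80,40),(85,255,255),60)
print('green');[print(np.round(ce,1),a,np.round(back(c,ce,.019),4)) for ce,a in G]
print('expected tcp px',proj(c,[[.494,-.128,.019]]))
E
```

```text
pos [ 0.4958 -0.1262  0.2613] phi -0.061 q [-0.32  0.21  0.52  1.96 -0.12  1.    0.2 ] F [-0.6 -0.2 -0. ] w 0.65 t 4.0
shift mm [ -1.9  -1.7 161.3] tilt fix+yaw rotvec [ 0.    -0.     0.007]
[ 0.50077676 -0.04277966  0.38054104]
green
[245.1  46.3] 650 [ 0.4927 -0.0029  0.019 ]
[187.5 104.2] 602 [ 0.4233 -0.0584  0.019 ]
[254.3 159.8] 483 [ 0.4948 -0.1274  0.019 ]
expected tcp px [[253.68855591 160.3124396 ]]
```

View pics/w1.png

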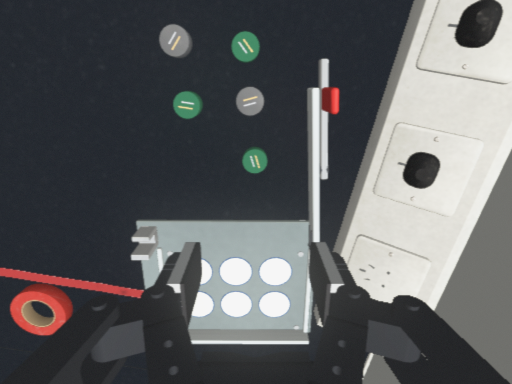

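>>> {"op": "drive_tool", "data": {"series": [0.3, -1.5, -1.0, 60, 0, 0, 0, 0.3, 0, 0, 60, 0, 0, 0, 0.3, 0, 0, 60, 0, 0, 0, 0.3, 0, 0, 40, 0, 0, 0, 0.3, 0, 0, 14, 0, 0, 0, 0.3, 0, 0, 0, 0, 0, 0, -1, 0, 0, 0, 0, 0, 0, -1, 0, 0, 0, 0, 0, 0, -1, 0, 0, 0, 0, 0, 0, -1, 0, 0, 0, 0, 0, 0], "force": 30}}

```text
t: 5.25
eef_pos: [0.4958, -0.1284, 0.0291]
tool_rot: [0.001, 0.73, 0.684, 0.001]
contact_force: [-0.6, -0.0, 5.2]
gripper_width: 0.332
```

```bash
python3 - <<'E'
from h import *
b=car(.025,.056); go([b[0],b[1],.12],-.068)
E
```

```text
pos [ 0.4958 -0.1284  0.0291] phi -0.065 q [-0.14  0.58  0.35  2.12 -0.39  0.51  0.43] F [-0.6 -0.   5.2] w 0.332 t 5.2
shift mm [-217.3   29.   -90.8] tilt fix+yaw rotvec [ 0.003 -0.     0.003]
```

>>> {"op": "drive_tool", "data": {"series": [-1, 0, 0, -45, 0, 0, 0, -1, 0, 0, -46, 0, 0, 0, -1, -55, 7.3, 0, 0, 0, 0, -1, -55, 7.3, 0, 0, 0, 0, -1, -55, 7.2, 0, 0, 0, 0, -1, -52, 7.2, 0, 0, 0, 0, -1, 0, 0, 0, 0, 0, 0, -1, 0, 0, 0, 0, 0, 0]}}

```text
t: 6.25
eef_pos: [0.5094, -0.3463, 0.119]
tool_rot: [0.0, 0.73, 0.684, 0.0]
contact_force: [-1.2, -0.2, -1.4]
gripper_width: 0.334
```

```bash
python3 - <<'E'
from h import *
b=car(.025,.056); go([b[0],b[1],.038],-.068)
c=cam('wrist'); cv2.imwrite('pics/w2.png',c['pixels'])
D=[(ce,a) for ce,a in blobs(c,(0,0,225),(180,40,255),200)]
[print(np.round(ce,1),a,np.round(back(c,ce,.008),4)) for ce,a in D]
E
```

```text
pos [ 0.5094 -0.3463  0.119 ] phi -0.065 q [ 0.16  0.57  0.45  1.84 -0.33  0.81  0.72] F [-1.2 -0.2 -1.4] w 0.334 t 6.2
shift mm [-0.9  1.  81. ] tilt fix+yaw rotvec [ 0.001 -0.     0.003]
[104.9 126.9] 2649 [ 0.4024 -0.2846  0.008 ]
[180.5 126.9] 2653 [ 0.4581 -0.2883  0.008 ]
[256.1 126.9] 2652 [ 0.5138 -0.292   0.008 ]
[116.  197.8] 2101 [ 0.3988 -0.3402  0.008 ]
[186.  197.7] 2101 [ 0.4544 -0.3439  0.008 ]
[256.  197.8] 2101 [ 0.5101 -0.3477  0.008 ]
```

View pics/w2.png

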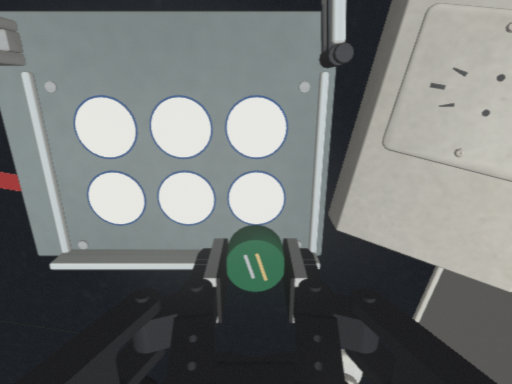

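>>> {"op": "drive_tool", "data": {"series": [-1, -1.3, 0.8, 45, 0, 0, 0, -1, 0, 0, 30, 0, 0, 0, -1, 0, 0, 6, 0, 0, 0, -1, 0, 0, 0, 0, 0, 0]}}

```text
t: 6.8
eef_pos: [0.5105, -0.3463, 0.038]
tool_rot: [-0.0, 0.729, 0.684, 0.0]
contact_force: [-0.1, 0.3, 0.4]
gripper_width: 0.335
```

```bash
python3 - <<'E'
from h import *
go([.5101,-.3477,.12],-.068)
E
```

```text
pos [ 0.5105 -0.3463  0.038 ] phi -0.063 q [ 0.21  0.69  0.39  1.86 -0.4   0.67  0.77] F [-0.1  0.3  0.4] w 0.335 t 6.8
shift mm [ -1.3  -0.3 -82. ] tilt fix+yaw rotvec [-0.    -0.001  0.005]
```

>>> {"op": "drive_tool", "data": {"series": [-1, -1.3, 0, 1, 0, 0, 0, -1, 0, 0, 0, 0, 0, 0, 0, 0, 0, 0, 0, 0, 0, 0, 0, 0, 0, 0, 0, 0, 0, 0, 0, -40, 0, 0, 0, 0, 0, 0, -60, 0, 0, 0, 0.3, 0, 0, -60, 0, 0, 0, 0.3, 0, 0, 0, 0, 0, 0]}}

```text
t: 7.8
eef_pos: [0.512, -0.3517, 0.2014]
tool_rot: [0.005, 0.73, 0.683, 0.001]
contact_force: [-0.1, -0.9, -0.4]
gripper_width: 0.648
```

```bash
cat >> h.py <<'E'
def look():
    "all mounts, camera wrist; greens by hue, whites by gray rounds on the dark bench"
    c=cam('wrist')
    for nm,lo,hi in [('green',(40,80,40),(85,255,255)),('white',(0,0,90),(180,45,222))]:
        for ce,a in blobs(c,lo,hi,250):
            p=back(c,ce,.019)
            if a<1500 and .36<p[0]<.54 and -.38<p[1]<.06: print(nm,np.round(ce,1),a,np.round(p,4))
    return c
E
python3 - <<'E'
from h import *
c=look(); cv2.imwrite('pics/w3.png',c['pixels']); go([.4943,-.06,.12],-.068)
E
```

```text
green [252.  170.1] 499 [ 0.5106 -0.3502  0.019 ]
pos [ 0.5109 -0.3503  0.1986] phi -0.065 q [ 0.12  0.48  0.51  1.78 -0.28  0.95  0.68] F [-0.9  0.3 -0.5] w 0.651 t 7.8
shift mm [288.7 -35.8  77.9] tilt fix+yaw rotvec [0.004 0.002 0.003]
```

View pics/w3.png

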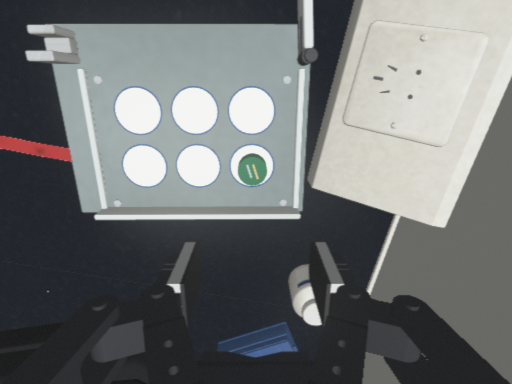

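>>> {"op": "drive_tool", "data": {"series": [0.3, 48, -6, 0, 0, 0, 0, 0.3, 48, -6, 0, 0, 0, 0, 0.3, 48, -6, 0, 0, 0, 0, 0.3, 48, -6, 0, 0, 0, 0, 0.3, 48, -6, 0, 0, 0, 0, 0.3, 47, -6, 0, 0, 0, 0, 0.3, 0, 0, 0, 0, 0, 0, 0.3, 0, 0, 0, 0, 0, 0]}}

```text
t: 8.85
eef_pos: [0.4919, -0.061, 0.1953]
tool_rot: [-0.0, 0.73, 0.684, -0.001]
contact_force: [-0.0, -0.0, -1.1]
gripper_width: 0.649
```

```bash
python3 - <<'E'
from h import *
c=look(); go([.4945,-.0613,.030],-.068)
E
```

```text
green [252.1 112.9] 770 [ 0.4927 -0.002   0.019 ]
green [186.9 174. ] 807 [ 0.4237 -0.0568  0.019 ]
white [171.5 106.8] 939 [0.4183 0.0084 0.019 ]
white [257.2 171.2] 746 [ 0.4938 -0.0586  0.019 ]
white [180.5 265.6] 513 [ 0.4021 -0.1612  0.019 ]
pos [ 0.4921 -0.0616  0.1956] phi -0.066 q [-0.4   0.27  0.47  2.06 -0.16  0.85  0.1 ] F [-0.1  0.1 -0.5] w 0.656 t 8.9
shift mm [  0.6   2.6 165.5] tilt fix+yaw rotvec [-0.001  0.001  0.002]
```

>>> {"op": "drive_tool", "data": {"series": [0.3, 2.6, 1.9, 60, 0, 0, 0, 0.3, 0, 0, 60, 0, 0, 0, 0.3, 0, 0, 36, 0, 0, 0, 0.3, 0, 0, 9, 0, 0, 0, 0.3, 0, 0, 0, 0, 0, 0, -1, 0, 0, 0, 0, 0, 0, -1, 0, 0, 0, 0, 0, 0, -1, 0, 0, 0, 0, 0, 0]}}

```text
t: 9.9
eef_pos: [0.4959, -0.0584, 0.033]
tool_rot: [0.001, 0.73, 0.684, 0.001]
contact_force: [-0.2, -0.6, 5.4]
gripper_width: 0.352
```

```bash
python3 - <<'E'
from h import *
go([.4544,-.3435,.12],-.068)
E
```

```text
pos [ 0.4959 -0.0584  0.033 ] phi -0.065 q [-0.27  0.55  0.33  2.14 -0.37  0.49  0.27] F [-0.2 -0.6  5.4] w 0.352 t 9.9
shift mm [-287.2  -22.6  -87.2] tilt fix+yaw rotvec [ 0.003 -0.     0.003]
```

>>> {"op": "drive_tool", "data": {"series": [-1, 0, 0, -45, 0, 0, 0, -1, 0, 0, -42, 0, 0, 0, -1, -48, -3.8, 0, 0, 0, 0, -1, -48, -3.8, 0, 0, 0, 0, -1, -48, -3.8, 0, 0, 0, 0, -1, -48, -3.8, 0, 0, 0, 0, -1, -48, -3.8, 0, 0, 0, 0, -1, -47, -3.6, 0, 0, 0, 0, -1, 0, 0, 0, 0, 0, 0, -1, 0, 0, 0, 0, 0, 0]}}

```text
t: 11.15
eef_pos: [0.4538, -0.3425, 0.1189]
tool_rot: [0.0, 0.73, 0.684, 0.0]
contact_force: [-0.4, -0.6, -0.7]
gripper_width: 0.354
```

```bash
python3 - <<'E'
from h import *
go([.4545,-.3435,.041],-.068)
E
```

```text
pos [ 0.4538 -0.3425  0.1189] phi -0.065 q [ 0.19  0.5   0.45  1.95 -0.31  0.75  0.76] F [-0.4 -0.6 -0.7] w 0.354 t 11.2
shift mm [-1.   0.7 77.9] tilt fix+yaw rotvec [ 0.001 -0.     0.003]
```

>>> {"op": "drive_tool", "data": {"series": [-1, -1.5, 0.5, 45, 0, 0, 0, -1, 0, 0, 26, 0, 0, 0, -1, 0, 0, 7, 0, 0, 0, -1, 0, 0, 0, 0, 0, 0, 0, 0, 0, 0, 0, 0, 0, 0, 0, 0, 0, 0, 0, 0, 0, 0, 0, -40, 0, 0, 0, 0, 0, 0, -60, 0, 0, 0, 0.3, 0, 0, -60, 0, 0, 0, 0.3, 0, 0, 0, 0, 0, 0]}}

```text
t: 12.4
eef_pos: [0.4562, -0.3465, 0.2055]
tool_rot: [0.005, 0.73, 0.684, 0.002]
contact_force: [0.4, -0.4, -1.6]
gripper_width: 0.648
```

```bash
python3 - <<'E'
from h import *
c=look(); cv2.imwrite('pics/w4.png',c['pixels']); go([.423,-.0578,.2],-.068)
E
```

```text
green [306.8 170.4] 513 [ 0.511  -0.3503  0.019 ]
pos [ 0.4551 -0.3452  0.2029] phi -0.065 q [ 0.14  0.39  0.52  1.89 -0.24  0.92  0.7 ] F [-0.3 -0.  -0.4] w 0.649 t 12.4
shift mm [284.7 -50.6   2.2] tilt fix+yaw rotvec [0.005 0.002 0.003]
```

View pics/w4.png

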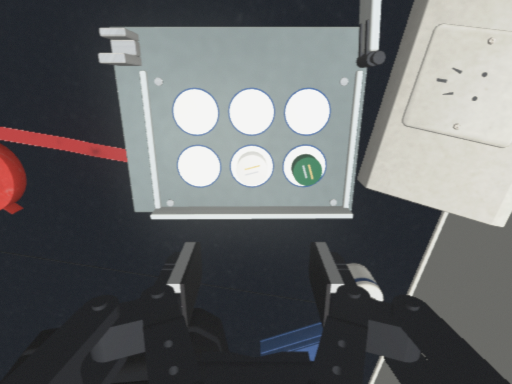

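>>> {"op": "drive_tool", "data": {"series": [0.3, 48, -8.4, 0, 0, 0, 0, 0.3, 48, -8.4, 0, 0, 0, 0, 0.3, 48, -8.4, 0, 0, 0, 0, 0.3, 48, -8.4, 0, 0, 0, 0, 0.3, 48, -8.4, 0, 0, 0, 0, 0.3, 45, -8.4, 0, 0, 0, 0, 0.3, 0, 0, 0, 0, 0, 0, 0.3, 0, 0, 0, 0, 0, 0]}}

```text
t: 13.45
eef_pos: [0.4216, -0.0572, 0.1997]
tool_rot: [-0.0, 0.73, 0.684, -0.001]
contact_force: [-0.3, -1.6, 0.8]
gripper_width: 0.651
```

```bash
python3 - <<'E'
from h import *
c=look(); go([.4235,-.058,.0315],-.068)
E
```

```text
green [324.5 111.3] 804 [ 0.4909 -0.0017  0.019 ]
green [255.7 172.3] 731 [ 0.422 -0.057  0.019]
white [246.1 105.8] 858 [0.4172 0.0083 0.019 ]
white [329.5 265.9] 519 [ 0.4976 -0.1714  0.019 ]
pos [ 0.4218 -0.0578  0.1998] phi -0.066 q [-0.4   0.13  0.42  2.2  -0.07  0.82  0.01] F [-0.1 -0.4  0.4] w 0.647 t 13.5
shift mm [ -0.    1.9 168.3] tilt fix+yaw rotvec [-0.001  0.001  0.002]
```

>>> {"op": "drive_tool", "data": {"series": [0.3, 0, 0.8, 60, 0, 0, 0, 0.3, 0, 0, 60, 0, 0, 0, 0.3, 0, 0, 40, 0, 0, 0, 0.3, 0, 0, 9, 0, 0, 0, 0.3, 0, 0, 0, 0, 0, 0, -1, 0, 0, 0, 0, 0, 0, -1, 0, 0, 0, 0, 0, 0, -1, 0, 0, 0, 0, 0, 0]}}

```text
t: 14.5
eef_pos: [0.4241, -0.0571, 0.0329]
tool_rot: [0.001, 0.73, 0.684, 0.001]
contact_force: [-1.6, -0.9, 7.2]
gripper_width: 0.335
```

```bash
python3 - <<'E'
from h import *
go([.3987,-.3395,.12],-.068)
E
```

```text
pos [ 0.4241 -0.0571  0.0329] phi -0.065 q [-0.24  0.47  0.28  2.3  -0.33  0.4   0.25] F [-1.6 -0.9  7.2] w 0.335 t 14.5
shift mm [-283.5   -6.7  -87.3] tilt fix+yaw rotvec [ 0.003 -0.     0.003]
```

>>> {"op": "drive_tool", "data": {"series": [-1, 0, 0, -45, 0, 0, 0, -1, 0, 0, -42, 0, 0, 0, -1, -48, -1.1, 0, 0, 0, 0, -1, -48, -1.1, 0, 0, 0, 0, -1, -48, -1.1, 0, 0, 0, 0, -1, -48, -1.1, 0, 0, 0, 0, -1, -48, -1.1, 0, 0, 0, 0, -1, -44, -1.2, 0, 0, 0, 0, -1, 0, 0, 0, 0, 0, 0, -1, 0, 0, 0, 0, 0, 0]}}

```text
t: 15.75
eef_pos: [0.398, -0.3392, 0.1188]
tool_rot: [0.0, 0.73, 0.684, 0.0]
contact_force: [0.1, 0.1, -0.5]
gripper_width: 0.332
```

```bash
python3 - <<'E'
from h import *
go([.3987,-.3395,.041],-.068)
E
```

```text
pos [ 0.398  -0.3392  0.1188] phi -0.065 q [ 0.23  0.44  0.45  2.06 -0.29  0.71  0.8 ] F [ 0.1  0.1 -0.5] w 0.332 t 15.8
shift mm [-0.3  0.7 77.8] tilt fix+yaw rotvec [ 0.001 -0.     0.003]
```

>>> {"op": "drive_tool", "data": {"series": [-1, -0.3, 0.5, 45, 0, 0, 0, -1, 0, 0, 26, 0, 0, 0, -1, 0, 0, 7, 0, 0, 0, -1, 0, 0, 0, 0, 0, 0, 0, 0, 0, 0, 0, 0, 0, 0, 0, 0, 0, 0, 0, 0, 0, 0, 0, -40, 0, 0, 0, 0, 0, 0, -60, 0, 0, 0, 0.3, 0, 0, -60, 0, 0, 0, 0.3, 0, 0, 0, 0, 0, 0]}}

```text
t: 17.0
eef_pos: [0.4005, -0.3421, 0.2051]
tool_rot: [0.005, 0.73, 0.684, 0.002]
contact_force: [0.9, 0.7, -0.9]
gripper_width: 0.651
```

```bash
python3 - <<'E'
from h import *
c=look(); cv2.imwrite('pics/w5.png',c['pixels']); go([.492,-.0025,.2],-.068)
c=cam('top')
print('green');[print(np.round(ce,1),a,np.round(back(c,ce,.019),4)) for ce,a in blobs(c,(40,80,40),(85,255,255))]
E
```

```text
green [360.2 170.1] 636 [ 0.5101 -0.3492  0.019 ]
green [251.7 170.8] 507 [ 0.3986 -0.3423  0.019 ]
pos [ 0.3994 -0.3408  0.2026] phi -0.065 q [ 0.15  0.31  0.53  2.   -0.21  0.88  0.73] F [-0.4 -0.1  0. ] w 0.648 t 17.1
shift mm [343.6  70.5   2.4] tilt fix+yaw rotvec [0.005 0.002 0.003]
green
[318.6 198.7] 67 [ 0.5111 -0.3481  0.019 ]
[206.1 204. ] 82 [ 0.4926 -0.0009  0.019 ]
[316.2 234.9] 66 [ 0.3995 -0.3389  0.019 ]
```

>>> {"op": "drive_tool", "data": {"series": [0.3, 49, 10, 0, 0, 0, 0, 0.3, 49, 10, 0, 0, 0, 0, 0.3, 49, 10, 0, 0, 0, 0, 0.3, 49, 10, 0, 0, 0, 0, 0.3, 49, 10, 0, 0, 0, 0, 0.3, 49, 10, 0, 0, 0, 0, 0.3, 49, 10, 0, 0, 0, 0, 0.3, 0, 0, 0, 0, 0, 0, 0.3, 0, 0, 0, 0, 0, 0]}}

```text
t: 18.23
eef_pos: [0.4893, -0.0031, 0.199]
tool_rot: [-0.001, 0.73, 0.684, -0.001]
contact_force: [0.5, 0.3, -0.2]
gripper_width: 0.649
```

```bash
python3 - <<'E'
from h import *
c=look(); go([.492,-.0025,.0315],-.068)
E
```

```text
green [258.6 169.5] 692 [ 4.925e-01 -1.000e-04  1.900e-02]
white [184.  165.3] 776 [0.4182 0.0091 0.019 ]
white [180.5 265.7] 506 [ 0.398  -0.1057  0.019 ]
pos [ 0.4894 -0.0037  0.1993] phi -0.066 q [-0.44  0.25  0.37  2.06 -0.12  0.85 -0.07] F [-0.3 -0.4  0.3] w 0.645 t 18.3
shift mm [  1.6   2.9 167.8] tilt fix+yaw rotvec [-0.002  0.001  0.002]
```

>>> {"op": "drive_tool", "data": {"series": [0.3, 3.2, 3, 60, 0, 0, 0, 0.3, 0, 0, 60, 0, 0, 0, 0.3, 0, 0, 40, 0, 0, 0, 0.3, 0, 0, 8.5, 0, 0, 0, 0.3, 0, 0, 0, 0, 0, 0, -1, 0, 0, 0, 0, 0, 0, -1, 0, 0, 0, 0, 0, 0, -1, 0, 0, 0, 0, 0, 0]}}

```text
t: 19.27
eef_pos: [0.4948, 0.0004, 0.0335]
tool_rot: [0.001, 0.73, 0.684, 0.001]
contact_force: [-1.1, -1.7, 7.0]
gripper_width: 0.327
```

```bash
python3 - <<'E'
from h import *
go([.5142,-.2915,.12],-.068)
E
```

```text
pos [4.948e-01 4.000e-04 3.350e-02] phi -0.065 q [-0.33  0.54  0.26  2.15 -0.29  0.48  0.08] F [-1.1 -1.7  7. ] w 0.327 t 19.3
shift mm [-290.    38.6  -86.6] tilt fix+yaw rotvec [ 0.003 -0.001  0.003]
```

>>> {"op": "drive_tool", "data": {"series": [-1, 0, 0, -45, 0, 0, 0, -1, 0, 0, -42, 0, 0, 0, -1, -48.4, 6.4, 0, 0, 0, 0, -1, -48.4, 6.4, 0, 0, 0, 0, -1, -48.4, 6.4, 0, 0, 0, 0, -1, -48.4, 6.4, 0, 0, 0, 0, -1, -48.4, 6.4, 0, 0, 0, 0, -1, -48, 6.6, 0, 0, 0, 0, -1, 0, 0, 0, 0, 0, 0, -1, 0, 0, 0, 0, 0, 0]}}

```text
t: 20.52
eef_pos: [0.5134, -0.2908, 0.1194]
tool_rot: [0.0, 0.73, 0.684, 0.0]
contact_force: [0.8, 0.9, -0.9]
gripper_width: 0.326
```

```bash
python3 - <<'E'
from h import *
go([.5142,-.2915,.0415],-.068)
E
```

```text
pos [ 0.5134 -0.2908  0.1194] phi -0.065 q [ 0.13  0.52  0.37  1.9  -0.26  0.77  0.58] F [ 0.8  0.9 -0.9] w 0.326 t 20.5
shift mm [-0.7  0.8 77.9] tilt fix+yaw rotvec [ 0.001 -0.001  0.003]
```

>>> {"op": "drive_tool", "data": {"series": [-1, -0.5, 0.5, 45, 0, 0, 0, -1, 0, 0, 26, 0, 0, 0, -1, 0, 0, 7, 0, 0, 0, -1, 0, 0, 0, 0, 0, 0, 0, 0, 0, 0, 0, 0, 0, 0, 0, 0, 0, 0, 0, 0, 0, 0, 0, -40, 0, 0, 0, 0, 0, 0, -60, 0, 0, 0, 0.3, 0, 0, -60, 0, 0, 0, 0.3, 0, 0, 0, 0, 0, 0]}}

```text
t: 21.78
eef_pos: [0.5164, -0.2936, 0.2062]
tool_rot: [0.005, 0.73, 0.684, 0.002]
contact_force: [0.1, 0.2, -0.1]
gripper_width: 0.645
```

```bash
python3 - <<'E'
from h import *
c=look(); go([.4178,.008,.2],-.068)
E
```

```text
green [250.9 170.2] 506 [ 0.5139 -0.2933  0.019 ]
green [251.7 221.4] 444 [ 0.5106 -0.3509  0.019 ]
green [146.3 222. ] 483 [ 0.3962 -0.3435  0.019 ]
pos [ 0.515  -0.2925  0.2034] phi -0.065 q [ 0.09  0.41  0.42  1.84 -0.21  0.93  0.54] F [-0.1 -0.  -0.7] w 0.651 t 21.8
shift mm [ 293.5 -116.5    2.4] tilt fix+yaw rotvec [0.005 0.001 0.003]
```

>>> {"op": "drive_tool", "data": {"series": [0.3, 49, -19.4, 0, 0, 0, 0, 0.3, 49, -19.4, 0, 0, 0, 0, 0.3, 49, -19.4, 0, 0, 0, 0, 0.3, 49, -19.4, 0, 0, 0, 0, 0.3, 49, -19.4, 0, 0, 0, 0, 0.3, 49, -19.4, 0, 0, 0, 0, 0.3, 0, 0, 0, 0, 0, 0, 0.3, 0, 0, 0, 0, 0, 0]}}

```text
t: 22.82
eef_pos: [0.4162, 0.0087, 0.2001]
tool_rot: [-0.0, 0.73, 0.684, -0.001]
contact_force: [-0.6, -0.9, 0.1]
gripper_width: 0.646
```

```bash
python3 - <<'E'
from h import *
c=look(); go([.4178,.0085,.032],-.068)
E
```

```text
white [256.3 172.1] 720 [0.4172 0.0089 0.019 ]
white [329.4 265.7] 517 [ 0.4923 -0.1055  0.019 ]
pos [0.4164 0.0081 0.2002] phi -0.066 q [-0.44  0.11  0.3   2.21 -0.04  0.82 -0.19] F [ 0.3 -1.1 -0.5] w 0.653 t 22.9
shift mm [  0.6   1.5 168.2] tilt fix+yaw rotvec [-0.001  0.001  0.002]
```

>>> {"op": "drive_tool", "data": {"series": [0.3, 0.5, 1, 60, 0, 0, 0, 0.3, 0, 0, 60, 0, 0, 0, 0.3, 0, 0, 40, 0, 0, 0, 0.3, 0, 0, 9, 0, 0, 0, 0.3, 0, 0, 0, 0, 0, 0, -1, 0, 0, 0, 0, 0, 0, -1, 0, 0, 0, 0, 0, 0, -1, 0, 0, 0, 0, 0, 0]}}

```text
t: 23.88
eef_pos: [0.4189, 0.0095, 0.0333]
tool_rot: [0.001, 0.73, 0.684, 0.001]
contact_force: [0.2, -0.8, 6.1]
gripper_width: 0.348
```

```bash
python3 - <<'E'
from h import *
go([.4583,-.2878,.12],-.068)
E
```

```text
pos [0.4189 0.0095 0.0333] phi -0.065 q [-0.34  0.46  0.2   2.32 -0.23  0.38 -0.01] F [ 0.2 -0.8  6.1] w 0.348 t 23.9
shift mm [-294.    58.9  -86.7] tilt fix+yaw rotvec [ 0.003 -0.001  0.003]
```

>>> {"op": "drive_tool", "data": {"series": [-1, 0, 0, -45, 0, 0, 0, -1, 0, 0, -42, 0, 0, 0, -1, -49, 9.8, 0, 0, 0, 0, -1, -49, 9.8, 0, 0, 0, 0, -1, -49, 9.8, 0, 0, 0, 0, -1, -49, 9.8, 0, 0, 0, 0, -1, -49, 9.8, 0, 0, 0, 0, -1, -49, 9.9, 0, 0, 0, 0, -1, 0, 0, 0, 0, 0, 0, -1, 0, 0, 0, 0, 0, 0]}}

```text
t: 25.12
eef_pos: [0.4574, -0.2872, 0.1194]
tool_rot: [0.0, 0.73, 0.684, 0.0]
contact_force: [-0.1, 1.2, -0.8]
gripper_width: 0.352
```

```bash
python3 - <<'E'
from h import *
go([.4583,-.2878,.0413],-.068)
E
```

```text
pos [ 0.4574 -0.2872  0.1194] phi -0.065 q [ 0.16  0.45  0.36  2.01 -0.23  0.72  0.6 ] F [-0.1  1.2 -0.8] w 0.352 t 25.1
shift mm [-0.6  0.9 78.1] tilt fix+yaw rotvec [ 0.001 -0.001  0.003]
```

>>> {"op": "drive_tool", "data": {"series": [-1, -0.4, 0.7, 45, 0, 0, 0, -1, 0, 0, 26, 0, 0, 0, -1, 0, 0, 7, 0, 0, 0, -1, 0, 0, 0, 0, 0, 0, 0, 0, 0, 0, 0, 0, 0, 0, 0, 0, 0, 0, 0, 0, 0, 0, 0, -40, 0, 0, 0, 0, 0, 0, -60, 0, 0, 0, -0.1, 0, 0, -60, 0, 0, 0, -0.1, 0, 0, 0, 0, 0, 0]}}

```text
t: 26.38
eef_pos: [0.4607, -0.2898, 0.2059]
tool_rot: [0.004, 0.73, 0.684, 0.002]
contact_force: [-0.3, 0.3, -1.3]
gripper_width: 0.45
```

```bash
python3 - <<'E'
from h import *
go([.4583,-.2878,.0413],-.068)
c=cam('wrist'); cv2.imwrite('pics/w6.png',c['pixels'])
c=cam('top'); cv2.imwrite('pics/t6.png',cv2.resize(c['pixels'][150:280,180:360],None,fx=4,fy=4,interpolation=cv2.INTER_CUBIC))
for n in ('top',):
  r=blobs(c,(0,150,100),(8,255,255),8); [print(np.round(ce,1),a,np.round(back(c,ce,.087),4)) for ce,a in r if 200<ce[0]<280 and ce[1]<200]
E
```

```text
pos [ 0.4607 -0.2898  0.2059] phi -0.065 q [ 0.11  0.33  0.42  1.95 -0.17  0.89  0.55] F [-0.3  0.3 -1.3] w 0.45 t 26.4
shift mm [  2.3  -4.  164.6] tilt fix+yaw rotvec [0.009 0.003 0.003]
[224.2 175. ] 36 [ 0.5704 -0.06    0.087 ]
```

View pics/w6.png

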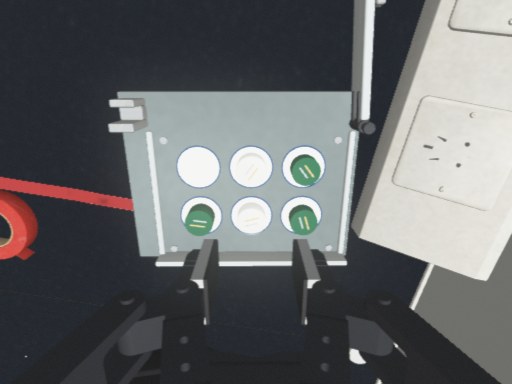

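View pics/t6.png

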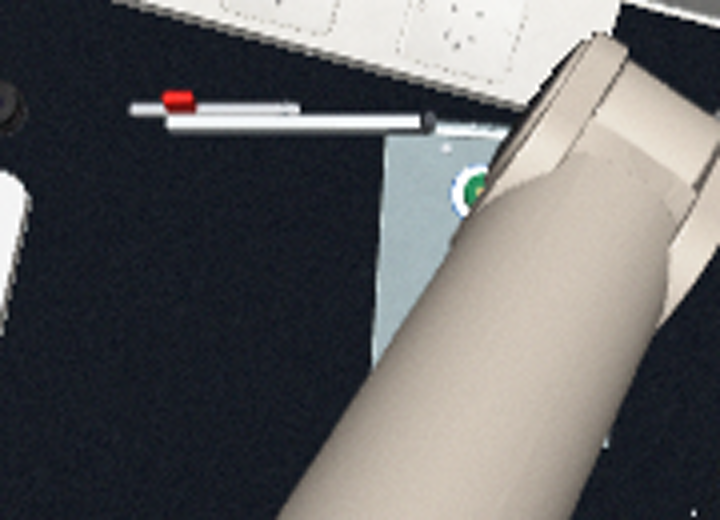

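```bash
python3 - <<'E'
from h import *
go([.555,-.075,.2],.025)
E
```

```text
pos [ 0.4583 -0.288   0.2016] phi -0.065 q [ 0.11  0.33  0.42  1.95 -0.17  0.89  0.55] F [-0.4  0.3 -0.9] w 0.449 t 26.5
shift mm [218.9  82.7   1.7] tilt fix+yaw rotvec [ 0.002  0.    -0.09 ]
```

>>> {"op": "drive_tool", "data": {"series": [-0.1, 44, 16.5, 0, 0, 0, 0, -0.1, 44, 16.5, 0, 0, 0, 0, -0.1, 44, 16.5, 0, 0, 0, 0, -0.1, 44, 16.5, 0, 0, 0, 0, -0.1, 43, 16.5, 0, 0, 0, -0.09, -0.1, 0, 0, 0, 0, 0, 0, -0.1, 0, 0, 0, 0, 0, 0]}}

```text
t: 27.35
eef_pos: [0.5535, -0.0755, 0.1994]
tool_rot: [-0.001, 0.698, 0.716, -0.001]
contact_force: [-0.1, -0.5, 0.1]
gripper_width: 0.451
```

```bash
python3 - <<'E'
from h import *
c=cam('wrist'); cv2.imwrite('pics/w7.png',c['pixels'])
[print(np.round(ce,1),a,np.round(back(c,ce,.087),4)) for ce,a in blobs(c,(0,120,60),(8,255,255),30)]
go([.5704,-.06,.1],.025)
E
```

```text
[280.  171.9] 402 [ 0.5721 -0.0556  0.087 ]
[ 29.3 335.2] 489 [ 0.3415 -0.222   0.087 ]
pos [ 0.5534 -0.0763  0.1997] phi 0.023 q [-0.23  0.36  0.32  1.91 -0.14  0.9   0.18] F [-0.1 -0.6 -0.9] w 0.452 t 27.4
shift mm [16.  17.6 99.7] tilt fix+yaw rotvec [-0.002  0.001 -0.002]
```

View pics/w7.png

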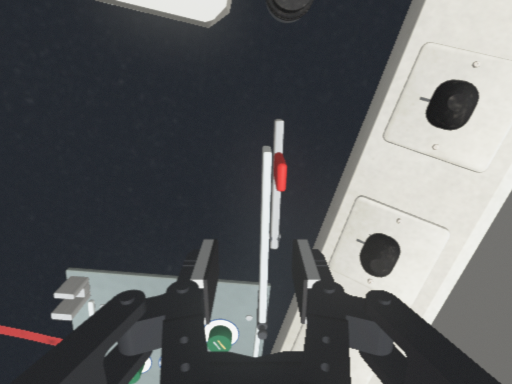

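```bash
cat >> h.py <<'E'
H=np.array(car(-.078,.104))
def tab(al,lift=0):
    "tab pinch point, phi of outward normal, gate angle al"
    b=np.arctan2(-Rc[1,1],-Rc[0,1])-al; g=np.array([np.cos(b),np.sin(b)]); n=np.array([g[1],-g[0]])
    a0=np.arctan2(40,78)+lift; r=np.hypot(78,40)/1000
    return np.r_[H+g*(.110+r*np.cos(a0))+n*.010,.034+r*np.sin(a0)],b-np.pi/2,g,n
E
python3 - <<'E'
from h import *
c=cam('wrist'); m=cv2.inRange(cv2.cvtColor(c['pixels'],cv2.COLOR_BGR2HSV),(0,120,60),(8,255,255)); m[:, :200]=0
ys,xs=np.nonzero(m); print('blob',xs.min(),xs.max(),ys.min(),ys.max())
for al in np.arange(1.42,1.56,.02):
    p,ph,g,n=tab(al); P=[np.r_[p[:2]+g*s*.012+n*t*.004,z] for s in(-1,1) for t in(-1,1) for z in(.05,.087)]
    q=proj(c,P); print(round(al,2),np.round(p,4),round(ph,3),np.round(q.min(0)),np.round(q.max(0)))
E
```

```text
blob 274 286 152 190
1.42 [ 0.5595 -0.0594  0.074 ] 0.083 [257. 150.] [269. 190.]
1.44 [ 0.5633 -0.0594  0.074 ] 0.063 [262. 150.] [274. 190.]
1.46 [ 0.567  -0.0594  0.074 ] 0.043 [266. 151.] [278. 190.]
1.48 [ 0.5708 -0.0594  0.074 ] 0.023 [271. 151.] [284. 190.]
1.5 [ 0.5746 -0.0596  0.074 ] 0.003 [274. 151.] [289. 190.]
1.52 [ 0.5783 -0.0598  0.074 ] -0.017 [278. 151.] [294. 191.]
1.54 [ 0.5821 -0.0601  0.074 ] -0.037 [282. 152.] [299. 191.]
1.56 [ 0.5858 -0.0605  0.074 ] -0.057 [286. 152.] [304. 192.]
```

>>> {"op": "drive_tool", "data": {"series": [-0.1, 16.6, 20, 30, 0, 0, 0, -0.1, 0, 0, 40, 0, 0, 0.01, -0.1, 0, 0, 40, 0, 0, 0, -0.1, 0, 0, 10, 0, 0, 0, -0.1, 0, 0, 0, 0, 0, 0, -0.1, 0, 0, 0, 0, 0, 0]}}

```text
t: 28.2
eef_pos: [0.5753, -0.0584, 0.0824]
tool_rot: [0.001, 0.702, 0.712, 0.001]
contact_force: [-0.2, 0.3, 0.4]
gripper_width: 0.451
```

```bash
python3 - <<'E'
from h import *
go([.5733,-.0595,.077],.01)
c=cam('wrist'); cv2.imwrite('pics/w8.png',c['pixels'])
E
```

```text
pos [ 0.5753 -0.0584  0.0824] phi 0.014 q [-0.21  0.55  0.26  1.94 -0.22  0.68  0.2 ] F [-0.2  0.3  0.4] w 0.451 t 28.2
shift mm [-1.1 -2.   5.4] tilt fix+yaw rotvec [0.003 0.    0.004]
```

View pics/w8.png

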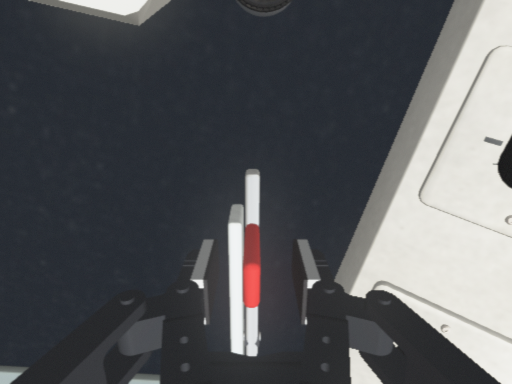

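>>> {"op": "drive_tool", "data": {"series": [-0.1, -1, -2, 4.5, 0, 0, 0, -0.1, 0, 0, 0, 0, 0, 0, -1, 0, 0, 0, 0, 0, 0, -1, 0, 0, 0, 0, 0, 0, -1, 0, 0, 0, 0, 0, 0, -1, 0, 0, 0, 0, 0, 0], "force": 40}}

```text
t: 29.0
eef_pos: [0.5724, -0.0589, 0.0764]
tool_rot: [0.0, 0.702, 0.712, 0.0]
contact_force: [-0.1, 0.4, 3.0]
gripper_width: 0.084
```

```bash
python3 - <<'E'
from h import *
go([.5733,-.0595,.077],.01)
# lift rows then swing rows, in tool frames
o=bot.get_obs(); R0=rot(o).as_matrix(); p0=np.array(o['eef_pos'])
E
```

```text
pos [ 0.5724 -0.0589  0.0764] phi 0.015 q [-0.2   0.55  0.26  1.95 -0.22  0.67  0.2 ] F [-0.1  0.4  3. ] w 0.084 t 29.0
shift mm [-0.6  0.9 -0.6] tilt fix+yaw rotvec [ 0.    -0.     0.005]
```

```bash
cat >> h.py <<'E'
def twist(center,axis,ang,n):
    "n equal rows turning the tool rigidly about a world line by ang"
    o=bot.get_obs(); r=rot(o); p=np.array(o['eef_pos']); d=RR.from_rotvec(np.array(axis)*ang/n)
    s=r.inv().apply(center+d.apply(p-center)-p)*1000; w=r.inv().apply(np.array(axis)*ang/n)
    print('row x',n,np.round(s,2),np.round(w,4),'at',np.round(p,4))
E
python3 - <<'E'
from h import *
p,ph,g,n=tab(1.49)
piv=np.r_[H+g*.11+n*.01,.034]; print(piv,n)
twist(piv,np.r_[n,0],.25,5)
E
```

```text
[ 0.57374355 -0.13749145  0.034     ] [0.99990924 0.01347296]
row x 5 [-2.22 -0.   -3.88] [-0.0001  0.05    0.    ] at [ 0.5724 -0.0589  0.0764]
```

>>> {"op": "drive_tool", "data": {"series": [-1, -2.2, 0, -3.9, 0, 0.05, 0, -1, -2.2, 0, -3.9, 0, 0.05, 0, -1, -2.2, 0, -3.9, 0, 0.05, 0, -1, -2.2, 0, -3.9, 0, 0.05, 0, -1, -2.2, 0, -3.9, 0, 0.05, 0, -1, 0, 0, 0, 0, 0, 0, -1, 0, 0, 0, 0, 0, 0]}}

```text
t: 29.88
eef_pos: [0.5725, -0.0716, 0.0946]
tool_rot: [-0.089, 0.696, 0.707, 0.087]
contact_force: [-0.4, 0.8, 2.8]
gripper_width: 0.089
```

```bash
python3 - <<'E'
from h import *
print(tab(1.49,.25)[0]); o=bot.get_obs(); print(o['contact_force'],o['torque'],o['q'])
twist(np.r_[H,0],[0,0,1],1.1,12)
E
```

```text
[ 0.57285866 -0.07181841  0.09205401]
[-0.38825042  0.77863874  2.84802572] [-0.07898014 -0.03816602 -0.09639516] [ 0.07245911  0.5494684   0.0959998   1.89251826 -0.42275904  0.79104504
  0.48358842]
row x 12 [  0.17 -16.14   0.04] [ 0.0226  0.     -0.0888] at [ 0.5725 -0.0716  0.0946]
```

>>> {"op": "drive_tool", "data": {"series": [-1, 0.2, -16.1, 0, 0.0226, 0, -0.0888, -1, 0.2, -16.1, 0, 0.0226, 0, -0.0888, -1, 0.2, -16.1, 0, 0.0226, 0, -0.0888, -1, 0.2, -16.1, 0, 0.0226, 0, -0.0888, -1, 0.2, -16.1, 0, 0.0226, 0, -0.0888, -1, 0.2, -16.1, 0, 0.0226, 0, -0.0888, -1, 0, 0, 0, 0, 0, 0]}}

```text
t: 30.75
eef_pos: [0.4788, -0.0938, 0.0948]
tool_rot: [-0.109, 0.479, 0.869, 0.06]
contact_force: [-1.5, 0.0, 1.5]
gripper_width: 0.084
```

```bash
cat >> h.py <<'E'
def gstat():
    o=bot.get_obs(); p=np.array(o['eef_pos'])[:2]-H; rad=np.hypot(*p); ta=np.arctan2(p[1],p[0])
    b0=np.arctan2(-Rc[1,1],-Rc[0,1]); al=b0-(ta+np.arcsin(.010/rad)); y=rot(o).as_matrix()[:,1]
    print('radius',round(rad,4),'al',round(al,4),'al from yaw',round(b0-np.pi/2-np.arctan2(y[1],y[0]),4),'z',round(o['eef_pos'][2],4),'F',np.round(o['contact_force'],1),'T',np.round(o['torque'],2),'q',np.round(o['q'],2),'w',round(float(o['gripper_width']),3))
    return al
E
python3 - <<'E'
from h import *
al=gstat(); twist(np.r_[H,0],[0,0,1],al-.1,7)
E
```

```text
radius 0.1764 al 0.935 al from yaw 0.9394 z 0.0948 F [-1.5  0.   1.5] T [ 0.03  0.04 -0.05] q [ 0.17  0.49  0.01  2.01 -0.25  0.84  0.93] w 0.084
row x 7 [ -0.15 -21.03  -0.03] [ 2.950e-02 -1.000e-04 -1.156e-01] at [ 0.4788 -0.0938  0.0948]
```

>>> {"op": "drive_tool", "data": {"series": [-1, -0.1, -21, 0, 0.0295, 0, -0.1156, -1, -0.1, -21, 0, 0.0295, 0, -0.1156, -1, -0.1, -21, 0, 0.0295, 0, -0.1156, -1, -0.1, -21, 0, 0.0295, 0, -0.1156, -1, -0.1, -21, 0, 0.0295, 0, -0.1156, -1, -0.1, -21, 0, 0.0295, 0, -0.1156, -1, -0.1, -21, 0, 0.0295, 0, -0.1156, -1, 0, 0, 0, 0, 0, 0, -1, 0, 0, 0, 0, 0, 0]}}

```text
t: 31.88
eef_pos: [0.3923, -0.208, 0.0947]
tool_rot: [-0.126, 0.086, 0.988, 0.011]
contact_force: [-6.3, 0.3, 8.5]
gripper_width: 0.089
```

```bash
python3 - <<'E'
from h import *
al=gstat(); twist(np.r_[H,0],[0,0,1],al-.0,2)
c=cam('wrist'); cv2.imwrite('pics/w9.png',c['pixels'])
E
```

```text
radius 0.1774 al 0.1012 al from yaw 0.1064 z 0.0947 F [-6.3  0.3  8.5] T [ 0.15  1.2  -0.09] q [ 0.37  0.46 -0.05  2.06  0.08  0.88  1.65] w 0.089
row x 2 [ 0.22 -8.98  0.06] [ 0.0127 -0.     -0.049 ] at [ 0.3923 -0.208   0.0947]
```

View pics/w9.png

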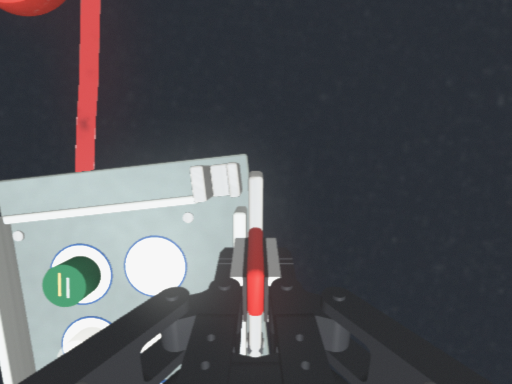

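>>> {"op": "drive_tool", "data": {"series": [-1, -0.8, -6, 0, 0.0085, 0, -0.033, -1, 0, -6, 0, 0.0085, 0, -0.033, -1, 0, -5, 0, 0.0085, 0, -0.03, -1, 0, 0, 0, 0, 0, 0, -1, 0, 0, 0, 0, 0, 0]}}

```text
t: 32.55
eef_pos: [0.3892, -0.2252, 0.0947]
tool_rot: [-0.128, 0.037, 0.991, 0.004]
contact_force: [-10.1, 0.5, 14.3]
gripper_width: 0.086
```

```bash
python3 - <<'E'
from h import *
al=gstat()
c=cam('wrist'); cv2.imwrite('pics/w10.png',c['pixels'])
o=bot.get_obs(); print(o['eef_pos'],tab(0,.25)[0])
E
```

```text
radius 0.1774 al 0.003 al from yaw 0.0079 z 0.0947 F [-10.1   0.5  14.3] T [ 0.15  2.01 -0.1 ] q [ 0.39  0.46 -0.06  2.05  0.12  0.88  1.74] w 0.086
[ 0.38920316 -0.22518812  0.09471441] [ 0.39061816 -0.22582055  0.09205401]
```

View pics/w10.png

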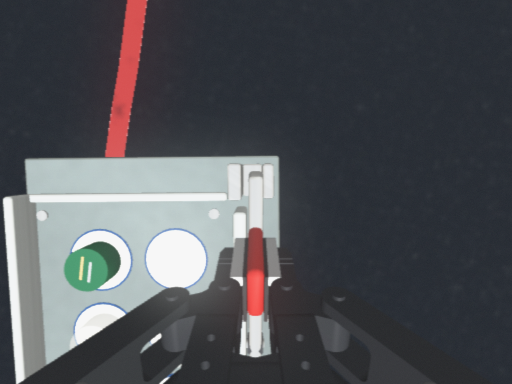

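>>> {"op": "drive_tool", "data": {"series": [-1, 0, -1, 0, 0, 0, -0.005, -1, 0, 0, 0, 0, 0, 0]}}

```text
t: 32.85
eef_pos: [0.3891, -0.2262, 0.0947]
tool_rot: [-0.128, 0.035, 0.991, 0.004]
contact_force: [-10.5, 0.8, 14.6]
gripper_width: 0.083
```

```bash
python3 - <<'E'
from h import *
al=gstat(); p,ph,g,n=tab(0); twist(np.r_[H+g*.11+n*.01,.034],np.r_[n,0],-.24,6); print(p)
E
```

```text
radius 0.1774 al -0.0025 al from yaw 0.0028 z 0.0947 F [-10.5   0.8  14.6] T [ 0.13  2.06 -0.11] q [ 0.39  0.46 -0.06  2.05  0.12  0.88  1.75] w 0.083
row x 6 [ 1.6  -0.01  3.25] [-0.0001 -0.04   -0.    ] at [ 0.3891 -0.2262  0.0947]
[ 0.37832508 -0.2249917   0.074     ]
```

>>> {"op": "drive_tool", "data": {"series": [-1, 1.6, 0, 3.25, 0, -0.04, 0, -1, 1.6, 0, 3.25, 0, -0.04, 0, -1, 1.6, 0, 3.25, 0, -0.04, 0, -1, 1.6, 0, 3.25, 0, -0.04, 0, -1, 0, 0, 0, 0, 0, 0]}}

```text
t: 33.48
eef_pos: [0.38, -0.2254, 0.0827]
tool_rot: [-0.047, 0.035, 0.998, 0.002]
contact_force: [-11.0, 0.5, 11.2]
gripper_width: 0.084
```

```bash
python3 - <<'E'
from h import *
al=gstat(); p,ph,g,n=tab(0); twist(np.r_[H+g*.11+n*.01,.034],np.r_[n,0],-.08,2); print(p)
E
```

```text
radius 0.1866 al -0.0016 al from yaw 0.0034 z 0.0827 F [-11.    0.5  11.2] T [-0.    1.87 -0.09] q [ 0.44  0.4  -0.08  2.17  0.1   0.66  1.79] w 0.084
row x 2 [ 1.58 -0.01  3.26] [-0.0001 -0.04   -0.    ] at [ 0.38   -0.2254  0.0827]
[ 0.37832508 -0.2249917   0.074     ]
```

>>> {"op": "drive_tool", "data": {"series": [-1, 1.6, 0, 3.25, 0, -0.04, 0, -1, 1.6, 0, 3.25, 0, -0.04, 0, -1, 0, 0, 0, 0, 0, 0, -0.5, 0, 0, 0, 0, 0, 0, -0.5, 0, 0, 0, 0, 0, 0, -0.5, 0, 0, 0, 0, 0, 0]}}

```text
t: 34.22
eef_pos: [0.3806, -0.2251, 0.0766]
tool_rot: [-0.004, 0.033, 0.999, 0.0]
contact_force: [0.1, 0.1, -0.3]
gripper_width: 0.25
```

```bash
python3 - <<'E'
from h import *
al=gstat()
E
```

```text
radius 0.186 al 0.0002 al from yaw -0.0008 z 0.0766 F [ 0.1  0.1 -0.3] T [-0.04  0.03 -0.02] q [ 0.48  0.38 -0.1   2.23  0.08  0.54  1.82] w 0.25
```

>>> {"op": "drive_tool", "data": {"series": [-0.5, 0, 0, -30, 0, 0, 0, -0.5, 0, 0, -60, 0, 0, 0, -0.5, 0, 0, -60, 0, 0, 0, -0.5, 0, 0, -60, 0, 0, 0, -0.5, 0, 0, 0, 0, 0, 0, -0.5, 0, 0, 0, 0, 0, 0]}}

```text
t: 34.98
eef_pos: [0.3817, -0.2253, 0.2864]
tool_rot: [-0.005, 0.033, 0.999, 0.0]
contact_force: [-0.2, -0.1, -0.9]
gripper_width: 0.249
```

```bash
python3 - <<'E'
from h import *
al=gstat()
c=cam('wrist'); cv2.imwrite('pics/w11.png',cv2.resize(c['pixels'],(800,600)))
m=cv2.inRange(cv2.cvtColor(c['pixels'],cv2.COLOR_BGR2HSV),(0,120,60),(8,255,255)); m[:,:200]=0;m[:100]=0; ys,xs=np.nonzero(m); print(xs.min(),xs.max(),ys.min(),ys.max())
for l in (0,.05,.1):
    p,ph,g,n=tab(0,l); P=[np.r_[p[:2]+g*s*.012+n*t*.004,p[2]+z] for s in(-1,1) for t in(-1,1) for z in(-.02,.013)]
    q=proj(c,P); print(l,q.min(0),q.max(0))
c=cam('scene'); cv2.imwrite('pics/s11.png',cv2.resize(c['pixels'][110:230,200:340],None,fx=5,fy=5,interpolation=cv2.INTER_CUBIC))
E
```

```text
radius 0.1849 al -0.0002 al from yaw -0.0006 z 0.2864 F [-0.2 -0.1 -0.9] T [-0.06 -0.03  0.03] q [ 0.5   0.07 -0.12  2.03  0.01  1.06  1.88] w 0.249
252 258 149 175
0 [251.1649822  149.39645514] [258.75463154 177.23851508]
0.05 [251.135349   151.84431628] [258.79559979 180.1160575 ]
0.1 [251.10718901 154.47885307] [258.83538726 183.18731203]
```

View pics/w11.png

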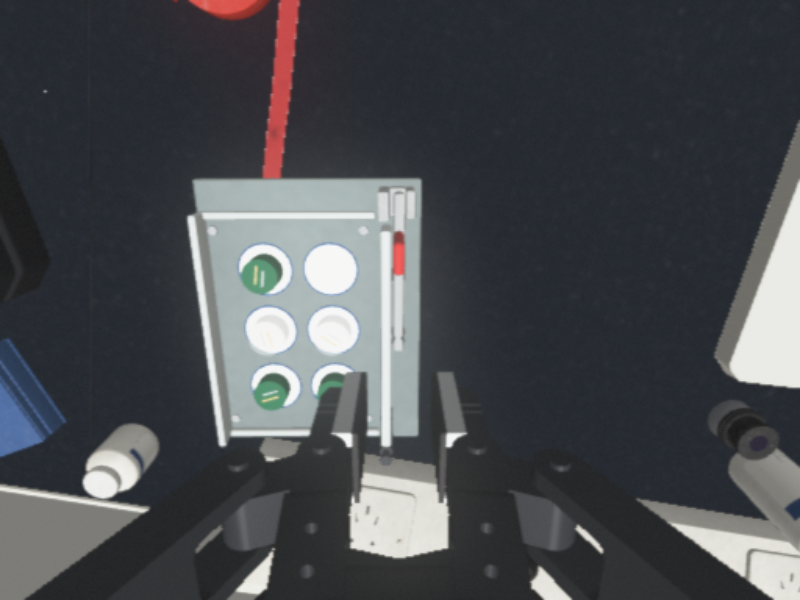

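View pics/s11.png

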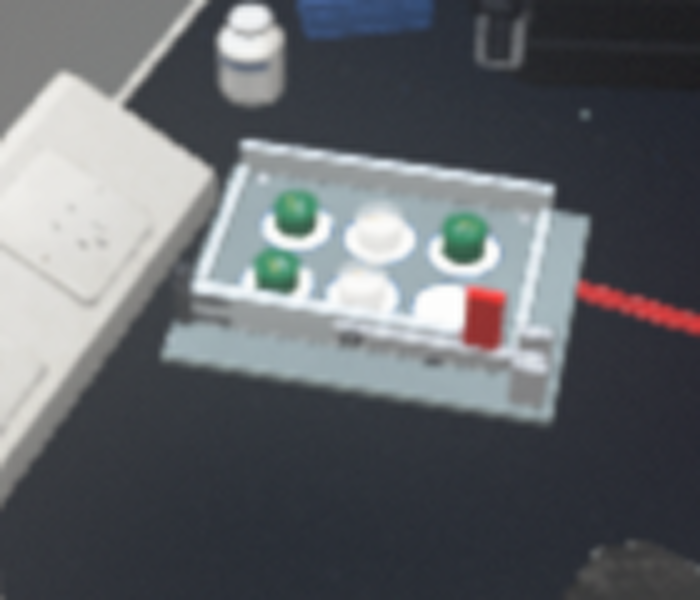

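```bash
python3 -c "
from h import *
print(bot.hand_in())"
```

```text
the job is handed in; nothing more can be done
None
```

I placed all five mounts upright on their own discs, shut and latched the gate, and handed the job in. There were three green and two white mounts, and I saw no sixth. Three fill the back row and the other two are on the hinge-end and middle discs of the front row. I then lifted the latch bar by the red tab, swung the gate shut, lowered the bar into the catch and let go.

**Mounts:** In the last wrist and scene pictures, every mount stands upright on its disc. The hinge-end back mount measured about 2 mm off centre. The others were only checked by eye or came within about 3 mm.

**Gate and latch:** The tool position at release gave a gate angle of about 0 rad. The tab's position in the picture matched the level bar (lift 0), and the bar lies in the notch of the catch.

**Forces:** While the tab was lifted, the wrist force reached about 15 N, which was a mismatch with the tab's arc. It dropped to zero on release.

**Bystanders:** The jar, the loupe and the dropper bottle were never touched. I did not measure their positions again afterwards. I did not see any mount knocked aside during the run.

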